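Hang the varnished gauges on the drying rack and wind them under cover

TASK

Wind the drying rack's handwheel until its peg carriage reaches the loading stop, clear of the canopy, and hang every plywood gauge that lies on the shelf by its eye, one to a peg. Then wind the carriage all the way home against its stop under the canopy, with the gauges still hanging. Move the carriage only with the handwheel, and leave the marble jar and the carry case as they are.

Things in the scene. Friction and masses are not known exactly. Their poses are not given: they have to be found in the camera images.
- gauge_1: flat plywood measuring gauge 110 x 38 x 8 mm, about 45 g, both faces alike, with a round eye of 25 mm diameter near one end; origin at the centre of its underside as built (either face may be up), x along its length towards the eye end, z across its thickness. It starts lying flat on the shelf. Two or three of the four gauges are there in any one run (None if absent)
- gauge_1_eye (a point): centre of that gauge's eye, 37 mm from the middle of the gauge towards the eye end, at mid thickness; 18 mm from the end; axes as the gauge
- gauge_2: flat plywood measuring gauge 110 x 38 x 8 mm, about 45 g, both faces alike, with a round eye of 25 mm diameter near one end; origin at the centre of its underside as built (either face may be up), x along its length towards the eye end, z across its thickness. It starts lying flat on the shelf. Two or three of the four gauges are there in any one run (None if absent)
- gauge_2_eye (a point): centre of that gauge's eye, 37 mm from the middle of the gauge towards the eye end, at mid thickness; 18 mm from the end; axes as the gauge
- gauge_3: flat plywood measuring gauge 110 x 38 x 8 mm, about 45 g, both faces alike, with a round eye of 25 mm diameter near one end; origin at the centre of its underside as built (either face may be up), x along its length towards the eye end, z across its thickness. It starts lying flat on the shelf. Two or three of the four gauges are there in any one run (None if absent)
- gauge_3_eye (a point): centre of that gauge's eye, 37 mm from the middle of the gauge towards the eye end, at mid thickness; 18 mm from the end; axes as the gauge
- gauge_4: flat plywood measuring gauge 110 x 38 x 8 mm, about 45 g, both faces alike, with a round eye of 25 mm diameter near one end; origin at the centre of its underside as built (either face may be up), x along its length towards the eye end, z across its thickness. It starts lying flat on the shelf. Two or three of the four gauges are there in any one run (None if absent)
- gauge_4_eye (a point): centre of that gauge's eye, 37 mm from the middle of the gauge towards the eye end, at mid thickness; 18 mm from the end; axes as the gauge
- peg_0_tip (a point): tip of straight steel peg 0 (6 mm thick) on the rack's carriage, 200 mm above the shelf; axes as the rack. From its tip the peg slopes down into the rack at 46 degrees, direction (0.70, 0, -0.72) in these axes, 78 mm to the carriage bar, whose front is 58 mm beyond the tip in x and whose top is at 153 mm height. Pegs are 60 mm apart
- peg_0_mid (a point): point on the axis of peg 0 halfway down, 31 mm beyond the tip in x and 32 mm below it; axes as the rack
- peg_1_tip (a point): tip of straight steel peg 1 (6 mm thick) on the rack's carriage, 200 mm above the shelf; axes as the rack. From its tip the peg slopes down into the rack at 46 degrees, direction (0.70, 0, -0.72) in these axes, 78 mm to the carriage bar, whose front is 58 mm beyond the tip in x and whose top is at 153 mm height. Pegs are 60 mm apart
- peg_1_mid (a point): point on the axis of peg 1 halfway down, 31 mm beyond the tip in x and 32 mm below it; axes as the rack
- peg_2_tip (a point): tip of straight steel peg 2 (6 mm thick) on the rack's carriage, 200 mm above the shelf; axes as the rack. From its tip the peg slopes down into the rack at 46 degrees, direction (0.70, 0, -0.72) in these axes, 78 mm to the carriage bar, whose front is 58 mm beyond the tip in x and whose top is at 153 mm height. Pegs are 60 mm apart
- peg_2_mid (a point): point on the axis of peg 2 halfway down, 31 mm beyond the tip in x and 32 mm below it; axes as the rack
- rack: drying rack fixed to the shelf: a rail along its y on two posts, clear canopy over its +y half, handwheel column at its -y end; x away from the robot. Nothing is above the pegs when the carriage is wound out. A gauge held level by its middle, eye over a peg's tip, body towards the robot, goes about 30 mm down along the slope; let go, it swings down and hangs
- carriage (a joint): how far the peg carriage is wound out along the rail, m: 0 = home, against the stop under the clear canopy (roof 217 mm high); 0.200 = against the loading stop at the handwheel end (the rack's -y), all pegs clear of the canopy. Geared to the handwheel, 80 mm per turn; it stays where it is left; starts up to 25 mm from home
- handwheel (a joint): angle of the handwheel, rad, growing clockwise seen from above, 0 to 15.71 (two and a half turns); winding clockwise winds the carriage out, anticlockwise winds it home. Stiff: about 5 N at the crank grip
- wheel_axis (a point): on the handwheel's upright axis, at the top face of the black wheel (100 mm diameter, lying level on a grey column, top face 112 mm above the shelf)
- crank_grip (a point): centre of the upright steel crank grip on the wheel, a cylinder 14 mm in diameter and 36 mm tall that revolves freely on its pin, 40 mm from the wheel's axis; its foot is 1 mm above the wheel's top face and its top is 18 mm above this point
- marble_jar: green glass jar of marbles with a twist cap, 70 mm diameter, 100 mm tall, 0.5 kg; origin at the centre of its underside, z its axis; stands apart, to be left alone
- mini_case: aluminium miniatures carry case 200 x 280 x 100 mm, 0.95 kg, at the right-hand side; origin at the centre of its underside; to be left alone
Things that resemble listed ones, but are neither listed nor needed, are in the scene too. Leave any turquoise or yellow look-alike of the gauge_2 alone.

How it is judged (in metres and radians):
On the way, in this order (a step that is already met when the one before it is completed fails the run):
1. the carriage is wound out to the loading stop (value of joint carriage above 0.196 m), for 0.2 s.
2. every gauge hangs by its eye on a peg of its own, with the carriage still out (angle between each of gauge_1, gauge_2, gauge_3, gauge_4's own x axis and vertical below 0.5 rad and ((y of gauge_1_eye in the frame of peg_0_mid between -0.014 and 0.014 m and distance between gauge_1_eye and peg_0_mid below 0.05 m) or (y of gauge_1_eye in the frame of peg_1_mid between -0.014 and 0.014 m and distance between gauge_1_eye and peg_1_mid below 0.05 m) or (y of gauge_1_eye in the frame of peg_2_mid between -0.014 and 0.014 m and distance between gauge_1_eye and peg_2_mid below 0.05 m)) and ((y of gauge_2_eye in the frame of peg_0_mid between -0.014 and 0.014 m and distance between gauge_2_eye and peg_0_mid below 0.05 m) or (y of gauge_2_eye in the frame of peg_1_mid between -0.014 and 0.014 m and distance between gauge_2_eye and peg_1_mid below 0.05 m) or (y of gauge_2_eye in the frame of peg_2_mid between -0.014 and 0.014 m and distance between gauge_2_eye and peg_2_mid below 0.05 m)) and ((y of gauge_3_eye in the frame of peg_0_mid between -0.014 and 0.014 m and distance between gauge_3_eye and peg_0_mid below 0.05 m) or (y of gauge_3_eye in the frame of peg_1_mid between -0.014 and 0.014 m and distance between gauge_3_eye and peg_1_mid below 0.05 m) or (y of gauge_3_eye in the frame of peg_2_mid between -0.014 and 0.014 m and distance between gauge_3_eye and peg_2_mid below 0.05 m)) and ((y of gauge_4_eye in the frame of peg_0_mid between -0.014 and 0.014 m and distance between gauge_4_eye and peg_0_mid below 0.05 m) or (y of gauge_4_eye in the frame of peg_1_mid between -0.014 and 0.014 m and distance between gauge_4_eye and peg_1_mid below 0.05 m) or (y of gauge_4_eye in the frame of peg_2_mid between -0.014 and 0.014 m and distance between gauge_4_eye and peg_2_mid below 0.05 m)) and distance between gauge_1_eye and gauge_2_eye above 0.03 m and distance between each of gauge_1_eye, gauge_2_eye and gauge_3_eye above 0.03 m and distance between each of gauge_1_eye, gauge_2_eye, gauge_3_eye and gauge_4_eye above 0.03 m and value of joint carriage above 0.19 m), for 0.3 s.
3. the carriage is wound home (value of joint carriage below 0.004 m), for 0.2 s.
At the end, for the whole second after the job is handed in: Every gauge present hangs eye-up by its eye on a peg of its own (its length within 0.5 rad of vertical, the eye's centre within 14 mm sideways and 50 mm overall of the peg's midpoint), nearly still (under 0.15 m/s), and the carriage is home (within 4 mm of its stop) (angle between each of gauge_1, gauge_2, gauge_3, gauge_4's own x axis and vertical below 0.5 rad and ((y of gauge_1_eye in the frame of peg_0_mid between -0.014 and 0.014 m and distance between gauge_1_eye and peg_0_mid below 0.05 m) or (y of gauge_1_eye in the frame of peg_1_mid between -0.014 and 0.014 m and distance between gauge_1_eye and peg_1_mid below 0.05 m) or (y of gauge_1_eye in the frame of peg_2_mid between -0.014 and 0.014 m and distance between gauge_1_eye and peg_2_mid below 0.05 m)) and ((y of gauge_2_eye in the frame of peg_0_mid between -0.014 and 0.014 m and distance between gauge_2_eye and peg_0_mid below 0.05 m) or (y of gauge_2_eye in the frame of peg_1_mid between -0.014 and 0.014 m and distance between gauge_2_eye and peg_1_mid below 0.05 m) or (y of gauge_2_eye in the frame of peg_2_mid between -0.014 and 0.014 m and distance between gauge_2_eye and peg_2_mid below 0.05 m)) and ((y of gauge_3_eye in the frame of peg_0_mid between -0.014 and 0.014 m and distance between gauge_3_eye and peg_0_mid below 0.05 m) or (y of gauge_3_eye in the frame of peg_1_mid between -0.014 and 0.014 m and distance between gauge_3_eye and peg_1_mid below 0.05 m) or (y of gauge_3_eye in the frame of peg_2_mid between -0.014 and 0.014 m and distance between gauge_3_eye and peg_2_mid below 0.05 m)) and ((y of gauge_4_eye in the frame of peg_0_mid between -0.014 and 0.014 m and distance between gauge_4_eye and peg_0_mid below 0.05 m) or (y of gauge_4_eye in the frame of peg_1_mid between -0.014 and 0.014 m and distance between gauge_4_eye and peg_1_mid below 0.05 m) or (y of gauge_4_eye in the frame of peg_2_mid between -0.014 and 0.014 m and distance between gauge_4_eye and peg_2_mid below 0.05 m)) and distance between gauge_1_eye and gauge_2_eye above 0.03 m and distance between each of gauge_1_eye, gauge_2_eye and gauge_3_eye above 0.03 m and distance between each of gauge_1_eye, gauge_2_eye, gauge_3_eye and gauge_4_eye above 0.03 m and value of joint carriage below 0.004 m and linear speed of each of gauge_1, gauge_2, gauge_3, gauge_4 below 0.15 m/s); the robot touches nothing.
It fails at once if the marble jar is knocked over or pushed more than 3 cm (angle between marble_jar's own z axis and vertical above 0.4 rad or distance of marble_jar from where it was at the start of the episode above 0.03 m).
It fails at once if the carry case is pushed more than 3 cm (distance of mini_case from where it was at the start of the episode above 0.03 m).
It fails at once if the carriage or its pegs are pushed by the gripper itself with more than 10 N (contact force between any of the fingers, the arm and carriage above 10 N).
Of gauge_1, gauge_2, gauge_3, gauge_4 only 2 to 3 are there at a start; the rules pass over those that are not, and their reading is None.
At some moment in a run one of gauge_1, gauge_2, gauge_3, gauge_4 may be knocked a few centimetres aside while the robot is not near it.
Once in a run the grip may slacken for a moment while it holds something.
It also fails if it takes over 210 s, if anything falls off the work surface, if the arm or the gripper's body presses on something with over 40 N, if the wrist force passes 120 N, or if a joint passes its speed limit or range.

ROBOT

A 7-joint arm with a two-finger parallel gripper is mounted at the origin on the work surface. World frame = base frame: x ahead of the robot, y to its left, z up, the work surface at z = 0. Lengths are in mm, angles in rad, forces in N, time in s.
With the tool pointing down it reaches from about 400 to 900 mm from the base axis. Payload 5.6 kg.
Tool frame: the origin (TCP) lies midway between the tips of the shut fingers; the grasp point (between the pads) lies 19 mm behind it; z points along the fingers, y is the line along which they close (so a half turn about z gives the same grasp; the last joint's range is limited). The gripper opens to 92 mm and grips with 3 to 60 N. Pads are 20 mm wide; open, the fingers measure 128 mm over their backs; the gripper's body (75 mm by 189 mm) begins 69 mm behind the grasp point.
Start: joints at [-1.214, 0.468, -0.012, 1.603, 0.006, 1.071, -0.056], TCP at [253.043, 598.731, 214.592] pointing down, gripper open.
Joint ranges: [-2.53, 2.53], [-0.31, 2.02], [-1.57, 1.55], [0.28, 2.44], [-1.29, 4.43], [0.15, 1.84], [-2.92, 2.92]. Speed limits (rad/s): [2.57, 2.57, 3.14, 3.14, 3.14, 3.14, 3.14].

INTERFACE

Orientations are given as a rotation vector (axis times angle).
In Python, from cell import robot, grip, kin, viewer gives the robot as it stands. Calls block until the motion is done:
- robot.movep(position, orientation): joint-space move of the TCP to a pose.
- robot.servo_line(position, feed=150, rotation=None): straight line of the TCP; rotation=None keeps the orientation; feed is the mean speed in mm/s.
- robot.goto_joints(angles): joint-space move.
- grip(opening, newtons=None): opening from 0.0 (shut) to 1.0 (fully open); newtons is the grip in N (None keeps the last); returns when the fingers have stopped.
- robot.hold(seconds).
- kin.ik(position, orientation): joint angles nearest the present ones, or None.
- robot.observe(): the state.
- viewer.read_camera(name): name is "scene" or "top" or "wrist"; returns the picture (480x640x3 uint8, red, green, blue); there is no depth.
- viewer.camera_info(name): a dict with "camera_matrix" (3x3 intrinsics, pixels), "R" (3x3) and "t" (3): a world point X has camera coordinates R X + t. Camera axes: x right, y down, z forward; pixel columns grow to the right and rows downward; lengths in mm; the calibration is good to about 2 mm. A picture is of the moment at which its call begins: read the wrist's pose just before it. camera_info takes no time and is no camera call; for the wrist camera it gives the pose at the moment of the call.
A pose or a line that the arm cannot do raises robot.IKError and nothing moves.
- robot.job_done(): hands the job in; it is judged then, once.
Trained networks look in the newest picture that a camera, given by its name, has taken for a name from the list of things; names that differ only in an ending like _2 or _b are one class to them, and where a whole thing is asked for, a point or a joint stands for the part that bears it (a point fixed in the world has none). Each returns a list of dicts, best first, with "confidence" (0 to 1); they miss things now and then, are a little off and sometimes report something else, mostly with a low value. They report only what shows in the picture. A call takes as long as a camera call. They do not tell look-alikes from the thing itself.
- viewer.silhouettes(name, camera): "mask" (480x640 bool, what is visible of it).
- viewer.pinpoint(name, camera): "at" ([x, y, z] in mm, in the coordinates of the camera as it stood for that picture, good to about 4 mm: a listed point, or the origin of a listed thing).
The state is a dict: "t": time; "joints": joint angles; "joint_velocities": joint speeds; "joint_torque": joint torques, N m; "tcp_pos": TCP position; "tcp_rot": TCP orientation; "contact_force": force on the tool from outside, world axes, zero at the start; "wrist_torque": the same for the moment, N m; "grip_width": opening from 0.0 (shut) to 1.0 (fully open); "grip_force": force on a finger pad.
Only numpy, scipy, OpenCV 4.12 (cv2) and the standard library are available. Lean on these libraries where they do the work, as an engineer would, in place of code of your own. Each camera call takes 0.05 s, during which the arm holds its last target. There are 200 camera calls.

## Working session

There is one attempt and no reset: what is moved stays moved. The work goes in short steps, each a Python script; the robot and the scene stay as the last script left them, time stands still between calls to the robot, and variables do not carry over. Pictures are saved under pics/ and viewed, at most 14 in all, crops included, and the job is handed in when it is done.

```bash
ls; mkdir -p pics; cat > h.py <<'E'
from cell import robot, grip, kin, viewer
import numpy as np, cv2
from scipy.spatial.transform import Rotation as Rn
def pic(c,f):
    im=viewer.read_camera(c); cv2.imwrite('pics/'+f,im[:,:,::-1]); return im
def world(p,c):
    i=viewer.camera_info(c); return np.array(i['R']).T@(np.array(p)-np.array(i['t']))
def pix(X,c):
    i=viewer.camera_info(c); q=np.array(i['camera_matrix'])@(np.array(i['R'])@np.array(X)+i['t']); return q[:2]/q[2]
def ray(uv,c,z):
    i=viewer.camera_info(c);R=np.array(i['R']);o=-R.T@np.array(i['t'])
    d=R.T@np.linalg.inv(np.array(i['camera_matrix']))@np.array([uv[0],uv[1],1.]); return o+d*(z-o[2])/d[2]
E
python3 - <<'E'
from h import *
a=pic('scene','s0.png');b=pic('top','t0.png')
for c in('top','scene'):
  for n in ['gauge_1','gauge_1_eye','peg_0_tip','wheel_axis','crank_grip','marble_jar','mini_case','rack']:
    for d in viewer.pinpoint(n,c): print(c,n,round(d['confidence'],2),world(d['at'],c).round(0),pix(world(d['at'],c),c).round(0))
o=robot.observe();print(o['t'],o['tcp_pos'],o['tcp_rot'])
E
```

```text
pics
top gauge_1 0.9 [ 486. -105.   -4.] [308. 247.]
top gauge_1 0.86 [327. 288.  -1.] [168. 300.]
top gauge_1 0.76 [472.  23.  -1.] [263. 251.]
top gauge_1 0.75 [476. 264.  -2.] [180. 248.]
top gauge_1 0.59 [623. -51.  -0.] [291. 200.]
top wheel_axis 0.77 [ 604. -246.  111.] [361. 200.]
top crank_grip 0.51 [ 401. -297.   -0.] [374. 278.]
top crank_grip 0.46 [ 568. -240.  129.] [358. 212.]
top marble_jar 0.96 [ 403. -301.   -3.] [376. 278.]
top mini_case 0.73 [ 449. -591.   -2.] [477. 264.]
top mini_case 0.58 [508. 252.   2.] [185. 237.]
scene gauge_1 0.93 [ 486. -109.    5.] [340. 304.]
scene gauge_1 0.72 [328. 285.   3.] [503. 421.]
scene gauge_1 0.69 [476. 267.   1.] [431. 444.]
scene gauge_1 0.65 [472.  25.   3.] [371. 345.]
scene wheel_axis 0.94 [ 605. -246.  114.] [269. 248.]
scene crank_grip 0.52 [ 558. -234.  133.] [289. 239.]
scene marble_jar 0.83 [ 403. -303.    4.] [337. 244.]
scene marble_jar 0.24 [ 606. -247.  112.] [268. 248.]
scene mini_case 0.86 [ 446. -589.    0.] [284. 191.]
0.9 [253.01643455 598.73627028 214.60732644] [6.23892661e-01 3.07900311e+00 5.37339979e-06]
```

View pics/s0.png

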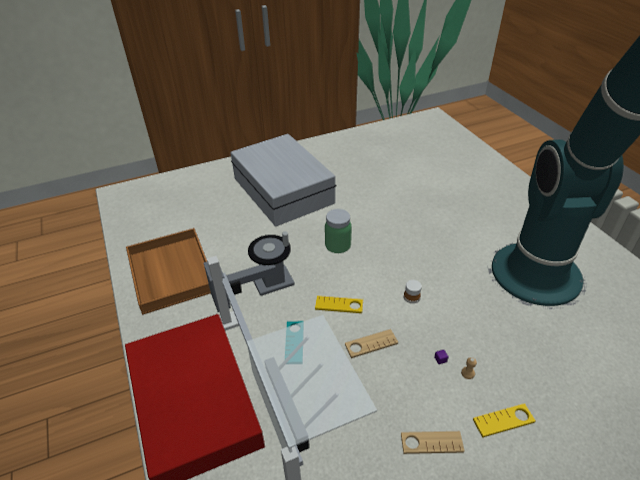

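View pics/t0.png

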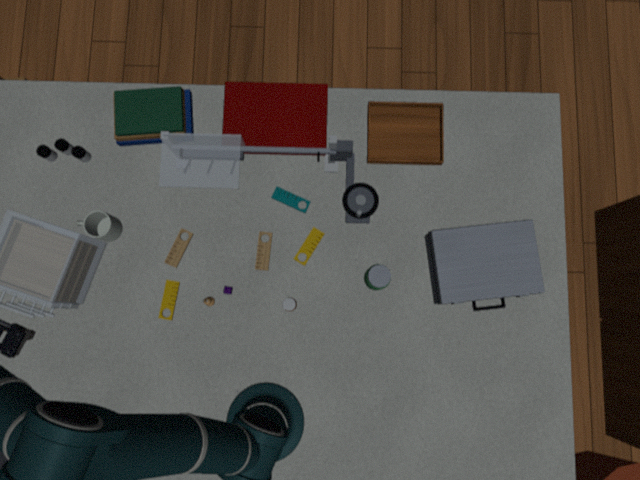

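The scene picture shows two plywood gauges at (371,345) and (432,442), and in the top view they are at (263,251) and (180,248). The other gauges are yellow and turquoise decoys. The handwheel is at top pixel (361,200), with the carriage under the canopy around (200,160). Next I'll go above the wheel and look from close by.

```bash
cat >> h.py <<'E'
def ori(phi):  # tool down, closing line at world angle phi (deg)
    th=np.radians((phi+90)/2); return np.pi*np.array([np.cos(th),np.sin(th),0])
def st(): 
    o=robot.observe(); return round(o['t'],1),o['tcp_pos'].round(1) if hasattr(o['tcp_pos'],'round') else o['tcp_pos'],np.round(o['contact_force'],1),round(o['grip_width'],3),np.round(o['grip_force'],1)
E
python3 - <<'E'
from h import *
robot.movep([400,300,400],ori(37)); robot.movep([560,-220,330],ori(-22)); print(st(),robot.observe()['joints'])
a=pic('wrist','w0.png')
for n in ['wheel_axis','crank_grip','gauge_1','peg_0_tip']:
    for d in viewer.pinpoint(n,'wrist'): print(n,round(d['confidence'],2),world(d['at'],'wrist').round(1),pix(world(d['at'],'wrist'),'wrist').round(0))
E
```

```text
(4.3, array([ 560.7, -218.4,  329.9]), array([-0.5,  0.4, -0.6]), 0.999, np.float64(0.0)) [-0.38643711  0.38412701  0.94520791  1.6317376  -0.32224331  1.29211919
  0.23297246]
crank_grip 0.75 [ 567.6 -244.5  130.4] [343. 230.]
gauge_1 0.68 [467.9  25.7   4.8] [189.  44.]
gauge_1 0.64 [626.4 -51.7  -1.3] [327.  56.]
gauge_1 0.6 [ 488.1 -106.1    1.7] [248. 137.]
```

View pics/w0.png

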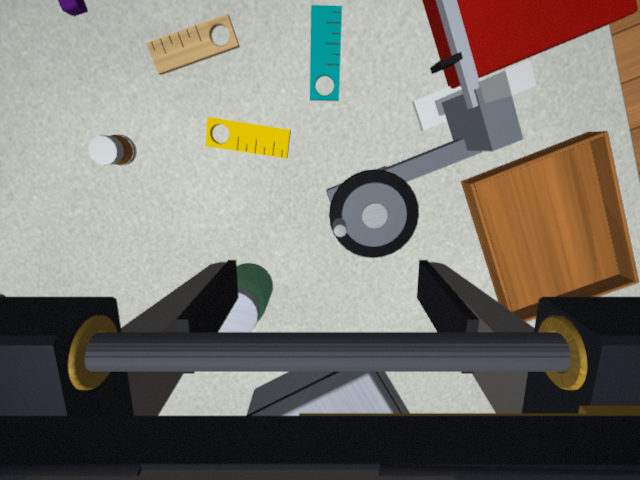

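The wrist view shows the wheel centre at (374,215), the crank grip at (341,230), and the rail end with its post well clear. I'll grasp the grip and wind clockwise.

```bash
python3 - <<'E'
from h import *
W=ray((374,215),'wrist',112)[:2]; G=ray((340,230.5),'wrist',147)[:2]
print(W,G,np.linalg.norm(G-W))
C=(W+np.array([604.5,-246]))/2
a=np.arctan2(G[1]-C[1],G[0]-C[0]); P=C+40*np.array([np.cos(a),np.sin(a)])
print(C,np.degrees(a),P)
robot.movep([*P,200],ori(-22)); grip(0.5)
robot.servo_line([*P,122],feed=80); print(st())
grip(0,12); print(st())
E
```

```text
[ 604.28303875 -246.02313685] [ 564.64663295 -240.27170718] 40.05151192577944
[ 604.39151937 -246.01156842] 171.78229721328077 [ 564.80223476 -240.29417882]
(7.1, array([ 565.2, -240.5,  122.5]), array([-1.7,  0.4,  0.3]), 0.501, np.float64(0.0))
(7.7, array([ 565.5, -240.5,  122.2]), array([ 2.6, -1.6, -0.8]), 0.145, np.float64(12.0))
```

```bash
cat >> h.py <<'E'
C=np.array([604.4,-246.0])
def crank(a,turns,sgn,z=122,lim=18,step=20,feed=70,fmin=0):
    """sgn -1 clockwise; returns final angle when stopped by force or done"""
    a0=a;n=0
    while abs(a-a0)<turns*2*np.pi:
        a+=sgn*np.radians(step); n+=1
        P=C+40*np.array([np.cos(a),np.sin(a)]); robot.servo_line([*P,z],feed=feed)
        o=robot.observe(); f=np.array(o['contact_force'][:2]); t=sgn*np.array([-np.sin(a),np.cos(a)])
        ft=-f@t; err=np.array(o['tcp_pos'][:2])-P
        if n%6==0: print(round(abs(a-a0),2),'ft',ft.round(1),'fr',(f@np.array([np.cos(a),np.sin(a)])).round(1),'w',round(o['grip_width'],3),'err',(err@t).round(1))
        if ft>lim and abs(a-a0)>fmin: print('STOP',abs(a-a0),ft.round(1));break
        if o['grip_width']<0.1: print('LOST',abs(a-a0)); break
    return a
E
python3 - <<'E'
from h import *
P=np.array(robot.observe()['tcp_pos'][:2]); a=np.arctan2(*(P-C)[::-1])
a=crank(a,2.6,-1); print(a,st()); pic('top','t1.png')
E
```

```text
2.09 ft 1.7 fr -3.6 w 0.148 err -0.6
LOST 3.4906585039886595
-0.4898650672854508 (11.2, array([ 638.9, -266.4,  121.8]), array([-0.3, -0.2, -0.5]), 0.004, np.float64(0.0))
```

```bash
python3 - <<'E'
from h import *
p=robot.observe()['tcp_pos']; robot.servo_line([p[0],p[1],175],feed=100)
robot.movep([560,-220,330],ori(-22));grip(.5)
pic('wrist','w1.png')
for n in ['crank_grip','peg_0_tip']:
    for d in viewer.pinpoint(n,'wrist'): w=world(d['at'],'wrist');print(n,round(d['confidence'],2),w.round(1),np.degrees(np.arctan2(w[1]-C[1],w[0]-C[0])),np.linalg.norm(w[:2]-C))
print(st())
E
```

```text
crank_grip 0.82 [ 644.9 -252.1  128.6] -8.542744241081476 40.952449259063265
crank_grip 0.71 [ 604.4 -245.3  111.1] 89.95440811188197 0.7301062679079215
(13.6, array([ 560. , -220. ,  330.1]), array([ 0.2, -0.1,  0. ]), 0.506, np.float64(0.0))
```

View pics/w1.png

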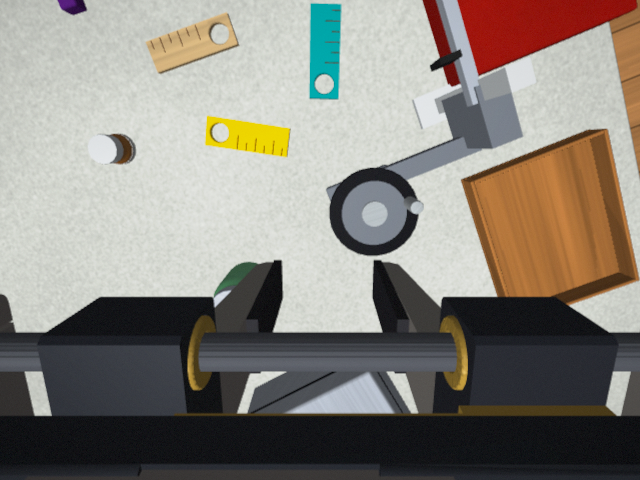

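The grip slipped out of the pads at about -8° (pixel (416,207)). I'll regrasp it harder.

```bash
python3 - <<'E'
from h import *
a=np.radians(-8.5); P=C+40.3*np.array([np.cos(a),np.sin(a)])
robot.movep([*P,200],ori(-22)); robot.servo_line([*P,119],feed=80)
grip(0,50); print(st())
a=crank(a,2.4,-1,z=119,lim=20); print(a,st())
E
```

```text
(16.0, array([ 643.9, -251.8,  119.1]), array([-1.8,  0.7,  2.7]), 0.139, np.float64(50.0))
2.09 ft 1.3 fr 4.4 w 0.14 err -0.2
4.19 ft 0.5 fr -8.5 w 0.141 err -0.6
6.28 ft 4.6 fr -2.7 w 0.139 err -1.6
8.38 ft 1.5 fr 4.9 w 0.139 err -0.1
10.47 ft 0.4 fr -8.9 w 0.14 err -0.6
12.57 ft 2.7 fr -1.3 w 0.14 err -2.6
STOP 12.915436464758029 22.0
-13.063789451177547 (29.0, array([ 643.9, -249.8,  118.8]), array([ 3. , 23.4, 12.3]), 0.143, np.float64(50.0))
```

```bash
python3 - <<'E'
from h import *
robot.hold(0.4);print(st()); grip(0.35); p=robot.observe()['tcp_pos']; robot.servo_line([p[0],p[1],200],feed=120)
robot.movep([500,-60,430],ori(0)); 
pic('top','t2.png');pic('wrist','w2.png')
for c in ('top','wrist'):
  for n in ['crank_grip','peg_0_tip','peg_0_mid','gauge_1','gauge_1_eye','rack']:
    for d in viewer.pinpoint(n,c): w=world(d['at'],c);print(c,n,round(d['confidence'],2),w.round(1),pix(w,c).round())
print(st())
E
```

```text
(29.4, array([ 644. , -249.8,  118.9]), array([ 1.4, 22.5, 12. ]), 0.142, np.float64(50.0))
top peg_0_tip 0.47 [ 649.2 -105.5  197.4] [308. 175.]
top peg_0_tip 0.47 [ 674.6 -107.8  169.2] [310. 168.]
top peg_0_mid 0.5 [ 674.7 -108.1  167.5] [310. 168.]
top gauge_1 0.96 [ 3.264e+02  2.887e+02 -1.000e-01] [168. 300.]
top gauge_1 0.92 [ 484.7 -103.3   -3.5] [307. 248.]
top gauge_1 0.57 [476.6 267.2  -0.9] [179. 248.]
top gauge_1 0.5 [622.7 -52.5  -3.4] [291. 201.]
wrist peg_0_tip 0.95 [ 649.2 -104.7  202.4] [457. 244.]
wrist peg_0_mid 0.74 [ 681.1 -104.8  168.8] [473. 237.]
wrist gauge_1 0.86 [625.3 -47.1   1.1] [403. 179.]
wrist gauge_1 0.71 [469.7  24.9   2.2] [309. 135.]
wrist gauge_1 0.71 [ 487.  -103.2    3.1] [320. 212.]
wrist gauge_1_eye 0.16 [509.9  22.7   3.2] [334. 136.]
(32.6, array([500., -60., 430.]), array([-0.5, -1. , -0.5]), 0.352, np.float64(0.0))
```

View pics/w2.png

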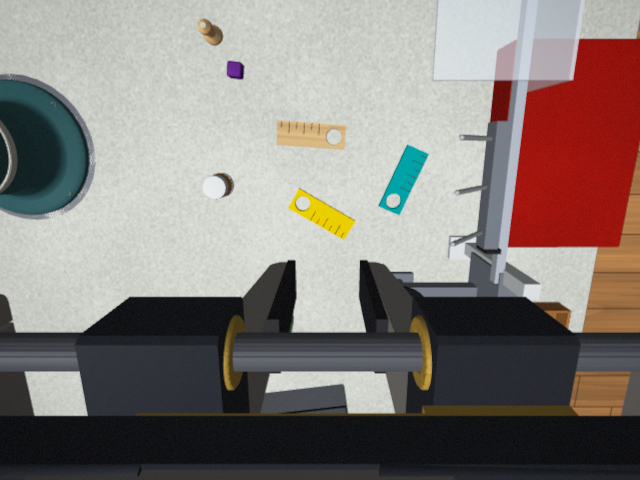

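Peg tips are at (460,137), (456,191) and (453,243). The carriage is at the loading collar, clear of the canopy edge (row 80). Gauge A is at (311,135) with its eye towards +x.

```bash
cat >> h.py <<'E'
def gauge(near,c='wrist'):
    """pose of gauge nearest 'near': centre xy, angle of eye direction (deg)"""
    best=None
    for d in viewer.silhouettes('gauge_1',c):
        m=d['mask'].astype(np.uint8)
        cs,_=cv2.findContours(m,cv2.RETR_EXTERNAL,cv2.CHAIN_APPROX_NONE)
        k=max(cs,key=cv2.contourArea)
        pts=np.array([ray(p[0],c,8)[:2] for p in k]).astype(np.float32)
        (cx,cy),(w,h),_=cv2.minAreaRect(pts); box=cv2.boxPoints(cv2.minAreaRect(pts))
        e=[box[1]-box[0],box[2]-box[1]]; L=max(e,key=np.linalg.norm); L=L/np.linalg.norm(L)
        ys,xs=np.nonzero(m); cen=ray((xs.mean(),ys.mean()),c,8)[:2]
        off=(cen-np.array([cx,cy]))@L
        if off>0: L=-L
        r=(np.array([cx,cy]),np.degrees(np.arctan2(L[1],L[0])),sorted((w,h)),off,d['confidence'])
        dd=np.hypot(cx-near[0],cy-near[1])
        if best is None or dd<best[0]: best=(dd,r)
    return best[1] if best else None
E
python3 - <<'E'
from h import *
T=np.array([ray(p,'wrist',200) for p in [(460,137),(456.5,191.5),(452.5,243.5)]]); print(T.round(1))
d=T[0]-T[2]; print('yaw',np.degrees(np.arctan2(-d[0],d[1])),np.linalg.norm(d))
robot.movep([470,25,250],ori(-90)); grip(1.0)
pic('wrist','w3.png'); print(gauge((470,25)),robot.observe()['joints'])
robot.movep([474,265,250],ori(-90)); pic('wrist','w4.png'); print(gauge((474,265)),robot.observe()['joints'],st())
E
```

```text
[[ 643.6   16.2  200. ]
 [ 644.8  -43.2  200. ]
 [ 645.3 -104.   200. ]]
yaw 0.8404428963842858 120.19503060745309
(array([471.67407227,  23.8951664 ]), np.float32(-3.7331798), [39.8637809753418, 110.57820892333984], np.float64(-2.079161693062593), 0.98) [-0.9864323   0.14089468  0.96020083  2.03153312 -0.13440053  1.03289212
 -1.53252286]
(array([474.62695312, 267.22958374]), np.float32(-22.80703), [38.15651321411133, 110.25210571289062], np.float64(-2.739772658071138), 0.67) [-1.23457344  0.29989463  0.81768754  1.86953974 -0.24732603  1.07630682
 -1.89510712] (36.2, array([474.8, 262.7, 250.3]), array([-0.1, -0.6, -0.1]), 1.003, np.float64(0.0))
```

View pics/w4.png

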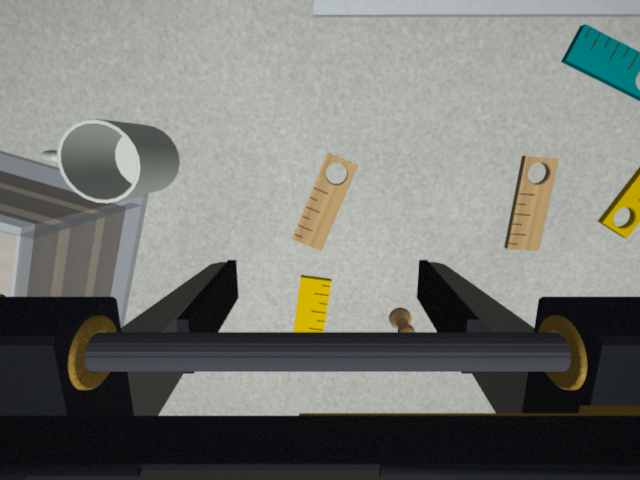

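Both gauges' eyes point to about +x: A in w4 at (531,203) and B at (325,200), yaws about -4° and -23°. I'll take B first.

```bash
cat >> h.py <<'E'
YAW=0.8; U=np.array([np.cos(np.radians(YAW)),np.sin(np.radians(YAW)),0]); SL=np.array([.70*U[0],.70*U[1],-.72])
def at_peg(tip,s,dz=1.0): # TCP with eye centre at distance s down the peg
    return np.asarray(tip)+SL*s-37*U-np.array([0,0,dz])
def pick(c,g):
    robot.movep([*c,80],ori(g-90)); grip(.65); robot.servo_line([*c,3],feed=80); grip(0,25); print('grasp',st())
    robot.servo_line([*c,120],feed=150); print('lift',st())
E
python3 - <<'E'
from h import *
pick((474.6,267.2),-22.8)
tip=np.array([645,16.2,200])
p=at_peg(tip,-25); robot.movep([p[0]-60,p[1],300],ori(YAW-90)); robot.servo_line(p,feed=150); print(st())
pic('wrist','w5.png'); print('eye',pix(p+37*U+[0,0,1],'wrist'),'tip',pix(tip,'wrist'))
for n in ['peg_0_tip','gauge_1_eye']:
    for d in viewer.pinpoint(n,'wrist'): print(n,round(d['confidence'],2),world(d['at'],'wrist').round(1))
E
```

```text
grasp (39.1, array([474.7, 267.4,   3.3]), array([-0.8,  0.5,  3. ]), 0.408, np.float64(25.0))
lift (40.1, array([473.9, 267.1, 119.3]), array([ 0.3,  0.3, -0.4]), 0.399, np.float64(25.0))
(42.1, array([590.5,  15.5, 217.3]), array([ 0.2, -0.2, -0. ]), 0.409, np.float64(25.0))
eye [328.71759691 204.79732471] tip [328.64070644 166.09933022]
peg_0_tip 0.8 [ 643.8 -104.6  206.1]
```

View pics/w5.png

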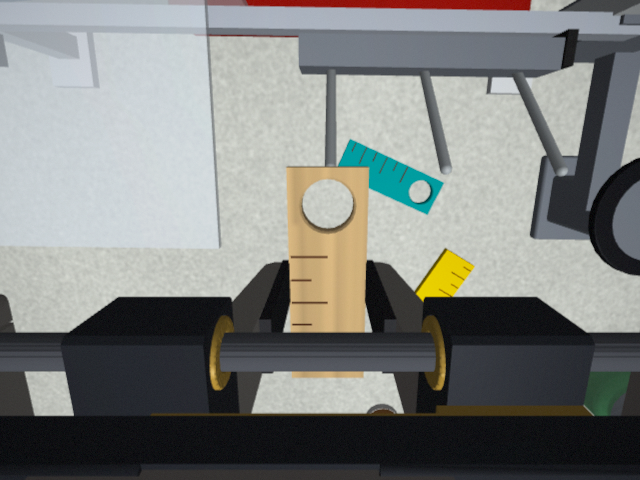

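The eye is at (328,203), predicted (329,205), and the peg tip is at (331,163), so they line up within 2 mm. I'll insert and release.

```bash
python3 - <<'E'
from h import *
print([ray(q,'wrist',200).round(1) for q in [(331,163.5),(446.5,170),(562.5,172)]])
tip=np.array([646.5,15.5,200])
robot.servo_line(at_peg(tip,0),feed=40); print(st())
robot.servo_line(at_peg(tip,14),feed=40); print(st())
robot.servo_line(at_peg(tip,28),feed=40); print(st())
pic('wrist','w6.png')
grip(.54); robot.hold(.5); print(st())
pic('scene','s6.png')
p=at_peg(tip,28); robot.servo_line(p+[-10,0,60],feed=80); robot.servo_line(p+[-90,0,100],feed=150)
pic('wrist','w7.png')
a=[cv2.imread('pics/w6.png')[60:420,100:500],cv2.imread('pics/w7.png')[0:360,100:500]]
cv2.imwrite('pics/c7.png',np.hstack(a))
E
```

```text
[array([646.4,  15.1, 200. ]), array([643.9, -45.4, 200. ]), array([ 643.8, -106.3,  200. ])]
(43.1, array([609.5,  14.8, 199. ]), array([-0. ,  0.1,  0.3]), 0.406, np.float64(25.0))
(43.6, array([619.3,  15. , 188.6]), array([-1.2, -0.3, -0.6]), 0.402, np.float64(25.0))
(44.1, array([629.1,  15.1, 178.6]), array([ 0.4, -0.7,  0.3]), 0.405, np.float64(25.0))
(45.0, array([629.1,  15.3, 178.8]), array([ 0.2,  0.2, -0.6]), 0.543, np.float64(0.0))
```

View pics/c7.png

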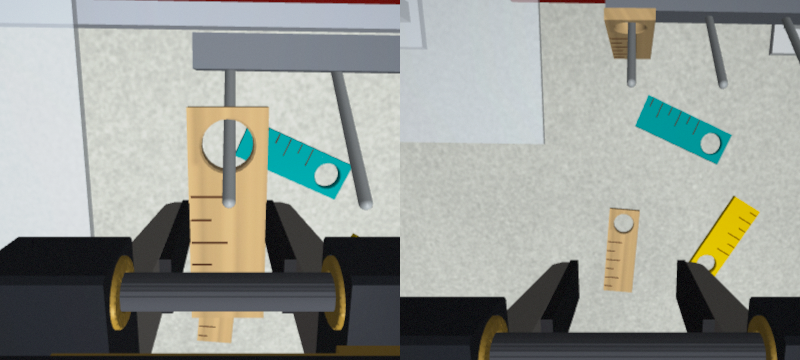

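The left half shows the peg through the eye, and the right half shows gauge B hanging at the bar. Gauge A is next, onto the far peg at y≈-105.

```bash
python3 - <<'E'
from h import *
robot.movep([471,24,250],ori(-90)); viewer.read_camera('wrist'); c,g,sz,off,cf=gauge((471,24)); print(c,g,sz,off,cf)
assert 105<sz[1]<115 and sz[0]<42
pick(c,float(g))
tip=np.array([644.8,-105.2,200])
p=at_peg(tip,-25); robot.movep([p[0]-60,p[1],300],ori(YAW-90)); robot.servo_line(p,feed=150); print(st())
pic('wrist','w8.png'); print('eye',pix(p+37*U+[0,0,1],'wrist'),'tip',pix(tip,'wrist'))
E
```

```text
[473.65719604  22.98529053] -4.266557 [38.00868606567383, 110.50190734863281] -2.920523724430659 0.88
grasp (49.9, array([473.9,  23.1,   3.2]), array([-0.3,  0.3,  3.7]), 0.407, np.float64(25.0))
lift (50.8, array([473. ,  23.1, 119.4]), array([-0.6,  0.1, -1.5]), 0.411, np.float64(25.0))
(52.6, array([ 590.1, -106.1,  217.2]), array([ 0.9, -0.3, -0.5]), 0.403, np.float64(25.0))
eye [328.19541834 204.51969176] tip [328.13605704 165.82848303]
```

View pics/w8.png

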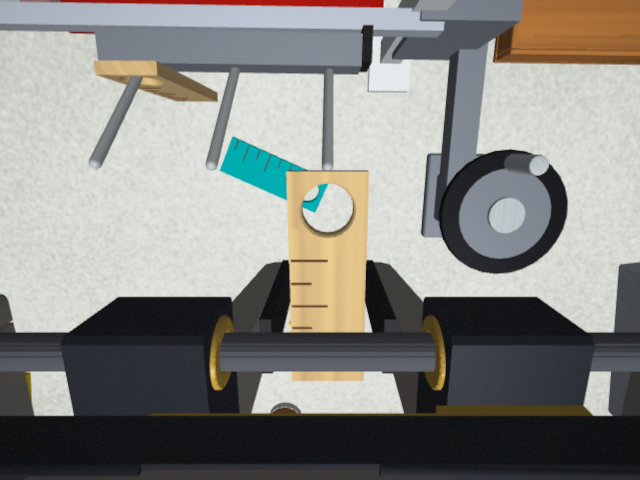

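The eye is at (328,207) and the tip at (328,166), so I'll shift 1 mm in x and insert. The crank grip is visible at (539,165).

```bash
python3 - <<'E'
from h import *
G=ray((540,165),'wrist',148)[:2]; print('grip',G,np.degrees(np.arctan2(*(G-C)[::-1])),np.linalg.norm(G-C))
tip=np.array([646.0,-105.2,200])
for s in(0,14,28): robot.servo_line(at_peg(tip,s),feed=40); print(st())
grip(.54); robot.hold(.5); print(st())
p=at_peg(tip,28); robot.servo_line(p+[-10,0,60],feed=80); robot.servo_line(p+[-90,60,100],feed=150)
pic('wrist','w9.png'); pic('scene','s9.png');pic('top','t9.png')
for n in ['crank_grip','gauge_1','gauge_1_eye']:
    for d in viewer.pinpoint(n,'wrist' ) if 0 else viewer.pinpoint(n,'top'): print(n,round(d['confidence'],2),world(d['at'],'top').round(1))
a=[cv2.imread('pics/w9.png')[0:360,100:500],cv2.imread('pics/s9.png')[200:480,180:580]]
a[1]=cv2.copyMakeBorder(a[1],0,80,0,0,0);cv2.imwrite('pics/c9.png',np.hstack(a))
E
```

```text
grip [ 644.63479478 -246.20761046] -0.29564205764908613 40.235330408279346
(53.4, array([ 608.9, -106. ,  199. ]), array([ 0. , -0. , -0.2]), 0.407, np.float64(25.0))
(53.9, array([ 618.7, -105.7,  188.6]), array([-0.5, -0.3, -0.7]), 0.406, np.float64(25.0))
(54.4, array([ 628.5, -105.6,  178.5]), array([-0.8, -0.6, -0.3]), 0.407, np.float64(25.0))
(55.3, array([ 628.6, -105.4,  178.9]), array([-0.1, -0.8,  0.3]), 0.537, np.float64(0.0))
crank_grip 0.62 [ 650.2 -245.3  129.9]
gauge_1 0.93 [ 487.7 -104.2   -0. ]
gauge_1 0.66 [ 700.3 -106.8  100.9]
gauge_1 0.61 [328.2 285.1  -0.4]
```

View pics/c9.png

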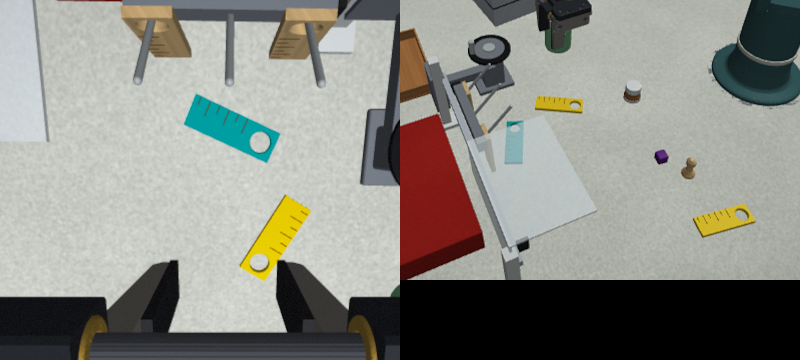

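Both gauges hang on the outer pegs, and no plywood gauge is left on the shelf. Now I'll wind home anticlockwise.

```bash
python3 - <<'E'
from h import *
a=np.radians(-0.3); P=C+40.1*np.array([np.cos(a),np.sin(a)])
robot.movep([520,-150,300],ori(-22)); robot.movep([*P,210],ori(-22)); grip(.45); robot.servo_line([*P,119],feed=80)
grip(0,50); print(st())
a=crank(a,2.7,1,z=119,lim=20); robot.hold(.4); print(a,st())
grip(0.4); p=robot.observe()['tcp_pos']; robot.servo_line([p[0],p[1],210],feed=120)
robot.movep([520,60,360],ori(-90)); robot.hold(.5)
pic('wrist','w10.png');pic('scene','s10.png');print(st())
cv2.imwrite('pics/c10.png',np.hstack([cv2.imread('pics/w10.png')[0:360,200:600],cv2.imread('pics/s10.png')[120:480,180:580]]))
E
```

```text
(61.5, array([ 645.1, -246.4,  119.2]), array([ 1.3, -0.7, -0.5]), 0.142, np.float64(50.0))
2.09 ft 0.7 fr -3.3 w 0.14 err 0.2
4.19 ft 1.4 fr -2.3 w 0.138 err -1.0
6.28 ft 2.8 fr 4.8 w 0.14 err -0.3
8.38 ft 0.4 fr -3.5 w 0.14 err 0.3
10.47 ft 2.2 fr -1.0 w 0.139 err -1.4
12.57 ft 3.6 fr 5.2 w 0.14 err -0.3
14.66 ft 0.8 fr -4.9 w 0.135 err 0.2
STOP 16.05702911834782 25.7
16.051793130591836 (78.0, array([ 565.1, -247. ,  118.7]), array([-7.5, 24.1, 26. ]), 0.138, np.float64(50.1))
(81.6, array([520.,  60., 360.]), array([-0.4,  0.2, -0.8]), 0.397, np.float64(0.0))
```

View pics/c10.png

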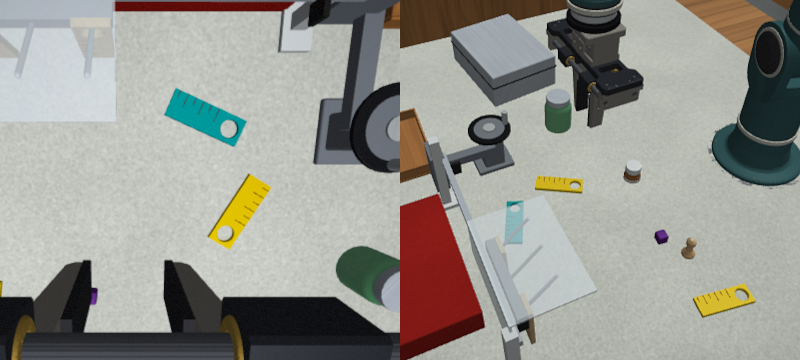

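The wheel turned 2.5 full turns between the stops, so the carriage is home. One last look at both gauges under the canopy.

```bash
python3 - <<'E'
from h import *
robot.movep([520,160,340],ori(-90)); robot.hold(.5)
pic('wrist','w11.png');print(st())
E
```

```text
(82.6, array([520. , 159.7, 340.1]), array([-0.5, -0.6, -0.2]), 0.401, np.float64(0.0))
```

View pics/w11.png

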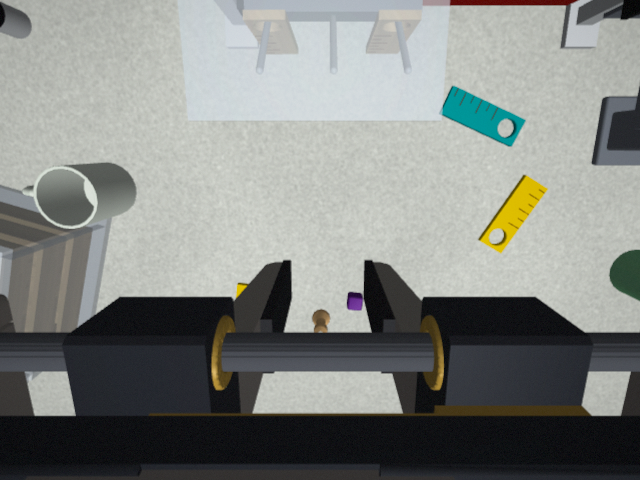

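Both gauges hang on the outer pegs under the canopy, at (270,30) and (393,30). The carriage is home, so I'm handing in.

```bash
python3 -c "
from h import *
print(robot.job_done())"
```

```text
the job is handed in; nothing more can be done
None
```

The job is handed in: the two plywood gauges on the shelf now hang by their eyes on the two outer pegs, and the carriage is wound home against its stop; the judge's verdict was not shown.

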